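# Hang the collecting bottle on the weighing stand and tug-check it

## Robot

A 7-joint arm with a two-finger parallel gripper is mounted at the origin on a cart in front of the work surface, level with it; the furniture and walls round the work are solid. World frame = base frame: x ahead of the robot, y to its left, z up, the work surface at z = 0. Lengths are in m, angles in degrees, forces in N, time in s.
With the tool pointing down it reaches from about 0.425 to 0.875 m from the base axis. Payload 4.7 kg.
Tool frame: the origin (TCP) lies between the finger pads; the fingertips stand 8 mm ahead of it and the grasp point (between the pads) lies 11 mm behind it (env.tip_extent is the distance from the TCP to the fingertips, in m); z points along the fingers, y is the line along which they close (so a half turn about z gives the same grasp; the last joint's range is limited). The gripper opens to 87 mm and grips with 3 to 60 N. Pads are 19 mm wide; open, the fingers measure 117 mm over their backs; the gripper's body (75 mm by 190 mm) begins 51 mm behind the grasp point.
Start: joints at [-72.875, 18.392, -4.016, 83.108, 1.295, 78.541, -3.26], TCP at [0.183, 0.624, 0.231] pointing down, gripper open.
Joint ranges: [-163.93, 163.93], [-17.29, 119.83], [-79.2, 71.16], [3.27, 140.29], [-89.18, 269.18], [5.43, 117.66], [-154.24, 154.24]. Speed limits (degrees/s): [147.25, 147.25, 180, 180, 180, 180, 180].

## Interface

Orientations are given as [roll, pitch, yaw] about the fixed x, y, z axes, in that order (R = Rz(yaw) Ry(pitch) Rx(roll)).
In Python, from cell import sensors, vision, workorder, env gives the robot as it stands.
- The arm moves only by the tool drive_tool, never from a script. Its argument "moves" is a list of rows, each an object of numbers: "x", "y", "z": the shift along the tool's x, y, z in mm; "rx", "ry", "rz": the turn, a rotation vector about the tool's x, y, z in rad; "fingers": the closure, from -1 (fully open) to 1 (shut). In form: [{"x": .., "y": .., "z": .., "rx": .., "ry": .., "rz": .., "fingers": ..}, ...]. A call has 1 to 20 rows; each row is the pose to reach, as a shift and turn from the pose commanded when the call began, along the tool's axes at that moment; what a row does not reach only later rows make up. A row lasts 1/8 s, in which the tool goes at most 62.5 mm and 10.7 degrees, less where a joint would pass 70% of its speed; a pose out of reach is approached as far as the arm can. A call with a gripper value outside its range is refused whole. The fingers move at their own pace and stop on an object; "force" is the grip in N (left out, the last holds). Time passes only in rows, so rows that repeat a pose let the fingers close. It gives the time, the measured TCP pose, the force, the opening and the grip force at its end, in the units of the state.
- sensors.get_obs(): the state, without advancing time (a new reading comes with each control period).
- vision.read_camera(name): name is "scene" or "top" or "wrist"; returns a dict with "image" (480x640x3 uint8, red, green, blue), "fx", "fy", "cx", "cy" (pixels), "k1" (the pictures are not rectified: a ray, as slopes to the right and down, at radius r is drawn at 1 + k1 r^2 times it, then the intrinsics apply), "R" (3x3) and "t" (3): a world point X has camera coordinates R X + t. Camera axes: x right, y down, z forward; pixel columns grow to the right and rows downward; lengths in m; the calibration is good to about 2 mm. A picture is of the moment at which its call begins. There is no depth.
- workorder.sign_off(): hands the job in; it is judged then, once.
The state is a dict: "time_s": time; "qpos": joint angles; "joint_velocities": joint speeds; "effort": joint torques, N m; "tool_pos": TCP position; "tool_rot": TCP orientation; "force": force on the tool from outside, world axes, zero at the start; "wrist_torque": the same for the moment, N m; "grip_width": finger opening in m; "grasp_force": force on a finger pad.
Only numpy, scipy, OpenCV 4.12 (cv2) and the standard library are available. Lean on these libraries where they do the work, as an engineer would, in place of code of your own. Each camera call takes 0.05 s, during which the arm holds its last target. There are 200 camera calls.

## Task

Hang the white bottle that has the hanger on the hook of the spring weighing stand, with the hook through the eye of the hanger. While you still hold it, tug it gently down until the hook has sunk about 25 mm in all below its empty position, but not as far as its bottom stop, to make sure it is held. Then ease off and let go, so that the bottle hangs upright and still in the bottom of the hook, and leave the other things where they are.

Things in the scene. Friction and masses are not known exactly. Their poses are not given: they have to be found in the camera images.
- media_bottle: The bottle to hang: white opaque plastic bottle, 81 mm across, 154 mm high over its closed cap, with a rigid steel-and-black hanger fixed to it (whole height 245 mm, about 0.35 to 0.47 kg). Origin: centre of its underside; z up, y across the hanger (along the width of its grip block), x through the eye. The hanger is the same from both sides, so a half turn makes no difference.
- bottle_grip (a point): Where to grip the bottle, 225 mm above its underside: on its axis, in the black grip block at the top of the hanger. The block is 46 mm wide (bottle's y), 18 mm thick (bottle's x) and 44 mm high, from 201 to 245 mm above the underside. Axes as the bottle's.
- bottle_eye (a point): Middle of the underside of the grip block, 201 mm above the bottle's underside; this face rests on the hook. Below it is the eye, the opening through which the hook goes along the bottle's x: 33 mm wide between the two wire legs over its upper 29 mm, 44 mm high down to about the bottle's cap. Axes as the bottle's.
- weigh_stand: The spring weighing stand, fixed to the worktop: grey foot 135 x 100 x 14 mm, aluminium column 44 x 56 mm and 310 mm high (a small knob on top) with a slot and white scale on its front, out of which the hook reaches. Origin: on the worktop under the column; z up, -x is its front, the way the hook points.
- hook_seat (a point): Top of the hook's level seat, in its middle, where the grip block's underside rests; 102 mm in front of the stand's origin, 270 mm above the worktop when empty; sinks with the hook. The hook is a round steel bar 10 mm thick; the seat is level for 14 mm either way along the stand's x, then the bar rises to the upturned tip in front and by 18 mm to the arm behind. Axes as the stand's.
- hook_tip (a point): Top of the upturned front end of the hook: 29 mm in front of the seat's middle and 13 mm higher. The eye has to go over it from the front.
- weigh_hook (a joint): How far the hook has sunk below its empty position, in m: 0 empty (upper stop), 0.045 at the bottom stop, downward positive. It is sprung, about 0.4 N per mm after a preload of 0.6 N: the hanging bottle alone takes it to 0.007 to 0.010, and each further 10 mm takes 4 N.
- filter_holder_1: Bystander: round blue plastic filter holder with a short stub on top, 56 mm across, 40 mm high. Origin: centre of its underside.
- dropper_bottle_1: Bystander: small white bottle with green cap, 30 mm across, 66 mm high. Origin: centre of its underside.
- forceps_1: Bystander: forceps lying flat, 117 mm long (their y), 14 mm wide, 9 mm high. Origin: centre of its underside.
Not all that is in view belongs to the job. Leave any purple or yellow look-alike of the media_bottle alone.

How it is judged (in metres and radians):
On the way, in this order (a step that is already met when the one before it is completed fails the run):
1. the hook is through the eye of the lifted bottle's hanger (x of bottle_eye in the frame of hook_seat between -0.03 and 0.03 m and y of bottle_eye in the frame of hook_seat between -0.016 and 0.016 m and z of bottle_eye in the frame of hook_seat between -0.008 and 0.028 m and height (world z) of media_bottle above 0.03 m), for 0.1 s.
2. gripped by the fingers, the bottle is tugged down on the hook: the hook sinks at least 18 mm for a quarter of a second (value of joint weigh_hook above 0.018 m and contact force between media_bottle and weigh_stand above 4 N and contact force between the fingers and media_bottle above 14 N and z of bottle_eye in the frame of hook_seat between -0.008 and 0.008 m), for 0.25 s.
At the end, for the whole second after the job is handed in: The bottle hangs free on the hook: underside of the grip block on the seat (within 12 mm along, 13 mm across, 7 mm in height), bottle upright within 7 degrees, hook sunk 4 to 14 mm, bottle at rest (below 0.03 m/s and 0.2 rad/s), fingers off it (x of bottle_eye in the frame of hook_seat between -0.012 and 0.012 m and y of bottle_eye in the frame of hook_seat between -0.013 and 0.013 m and z of bottle_eye in the frame of hook_seat between -0.007 and 0.007 m and angle between media_bottle's own z axis and vertical below 0.12 rad and contact force between media_bottle and weigh_stand above 2 N and contact force between the fingers and media_bottle below 0.1 N and value of joint weigh_hook between 0.004 and 0.014 m and linear speed of media_bottle below 0.03 m/s and angular speed of media_bottle below 0.2 rad/s); the robot touches nothing.
It fails at once if the hook is hauled down to its bottom stop (more than 43 mm) (value of joint weigh_hook above 0.043 m).
It fails at once if the bottle is tipped by more than 40 degrees (angle between media_bottle's own z axis and vertical above 0.7 rad).
It fails at once if a bystander is shifted by more than 30 mm (distance of any of filter_holder_1, dropper_bottle_1, forceps_1 from where it was at the start of the episode above 0.03 m).
It also fails if it takes over 46 s, if anything falls off the work surface, if the arm or the gripper's body presses on something with over 40 N, if the wrist force passes 120 N, or if a joint passes its speed limit or range.

## Working session

There is one attempt and no reset: what is moved stays moved. The work goes in short steps, Python scripts to look and compute and a tool call to move; the robot and the scene stay as the last step left them, time stands still between calls to the robot, and variables do not carry over. Pictures are saved under pics/ and viewed, at most 10 in all, crops included, and the job is handed in when it is done.

Besides the shell and the picture viewer there is one more tool, called after "Call:" as name(argument=value, ...), one argument or row to a line, values as JSON. drive_tool: Moves the arm, as the interface text tells. Its arguments: {"type":"object","properties":{"moves":{"type":"array"},"force":{"type":"number"}},"required":["moves"]}

```bash
ls; mkdir -p pics
cat > h.py <<'E'
import numpy as np, cv2
from cell import sensors, vision, workorder, env
def ray(c,u,v):
    K=np.array([[c['fx'],0,c['cx']],[0,c['fy'],c['cy']],[0,0,1.]])
    p=np.array([(u-c['cx'])/c['fx'],(v-c['cy'])/c['fy']]);q=p.copy()
    for _ in range(20): q=p/(1+c['k1']*(q@q))
    R=np.array(c['R']);t=np.array(c['t'])
    d=R.T@np.r_[q,1]; return -R.T@t, d/np.linalg.norm(d)
def onz(c,u,v,z):
    o,d=ray(c,u,v); return o+d*(z-o[2])/d[2]
def tri(*rs):
    A=sum(np.eye(3)-np.outer(d,d) for o,d in rs); b=sum((np.eye(3)-np.outer(d,d))@o for o,d in rs)
    X=np.linalg.solve(A,b); return X,[round(1e3*np.linalg.norm(np.cross(X-o,d)),1) for o,d in rs]
def proj(c,X):
    p=np.array(c['R'])@X+np.array(c['t']); q=p[:2]/p[2]; q=q*(1+c['k1']*(q@q))
    return np.array([q[0]*c['fx']+c['cx'],q[1]*c['fy']+c['cy']])
E
python3 - <<'E'
from h import *
for n in ['scene','top','wrist']:
    c=vision.read_camera(n); cv2.imwrite(f'pics/{n}0.png',c['image'][:,:,::-1]); np.save(f'pics/{n}0.npy',c,allow_pickle=True)
    print(n,c['fx'],c['k1'],ray(c,320,240))
print(sensors.get_obs())
E
```

```text
pics
scene 551.3737276454262 -0.08850558295163695 (array([0.74452876, 1.04700925, 1.00790869]), array([-0.15460689, -0.72360565, -0.67267494]))
top 457.6787764152796 -0.042606104415973456 (array([0.01720772, 0.28448621, 1.38974801]), array([ 0.38838226, -0.0923587 , -0.91685827]))
wrist 341.4945470697927 -0.03606411544571567 (array([0.11191426, 0.64398993, 0.38302443]), array([ 0.25420967, -0.06685344, -0.96483577]))
{'time_s': 0.15, 'qpos': array([-72.87238544,  18.42864012,  -4.01663897,  83.15934416,
         1.29333443,  78.54183647,  -3.25869308]), 'joint_velocities': array([-0.06515004, -0.12062682, -0.00837469, -0.20952235,  0.03143572,
       -0.07767534,  0.00395357]), 'effort': array([ 3.59826590e-04, -4.91796184e+01, -4.04304117e-01, -3.12879825e+01,
       -6.38686842e-02,  4.04464651e-02,  9.65942036e-05]), 'tool_pos': array([0.18255497, 0.623403  , 0.22971606]), 'tool_rot': array([-1.79915310e+02,  3.17476562e-03,  1.63683818e+02]), 'force': array([-0.51592523,  0.3688937 ,  0.67984632]), 'wrist_torque': array([-0.0305576 ,  0.03420274,  0.05446972]), 'grasp_force': 0.0, 'grip_width': 0.08723138377721337}
```

View pics/scene0.png

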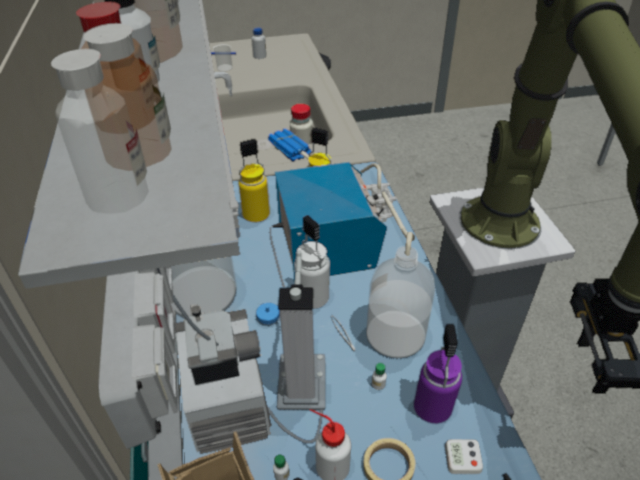

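View pics/top0.png

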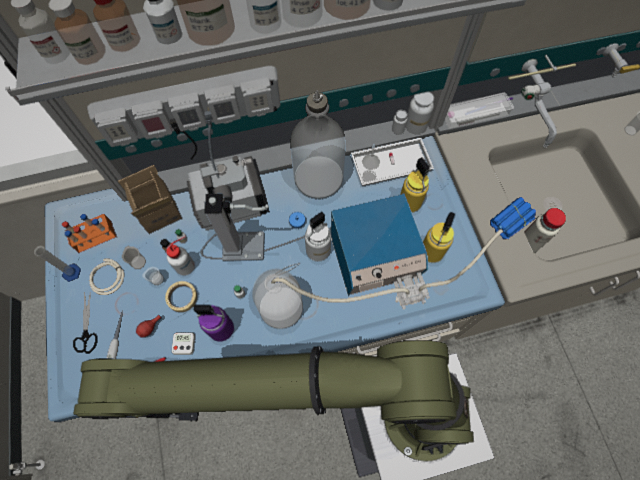

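Candidates (top picture pixels):
- White bottle with hanger (318,238).
- Purple look-alike (213,322).
- Yellow look-alikes (416,190) and (440,238).
- White bottles with a red cap and no hanger (178,255) and (548,225).

I choose (318,238), which is (312,275) in the scene picture. The stand is at top (240,245), scene (298,350). I'll check the choice in one close crop.

Run:
```python
import cv2,numpy as np
a=cv2.imread('pics/scene0.png')[200:420,230:370]; b=cv2.imread('pics/top0.png')[170:280,180:350]
a=cv2.resize(a,None,fx=2.7,fy=2.7,interpolation=3); b=cv2.resize(b,None,fx=2.45,fy=2.45,interpolation=3)
o=np.zeros((600,800,3),np.uint8);o[:a.shape[0],:a.shape[1]]=a;o[:b.shape[0],380:380+b.shape[1]]=b
cv2.imwrite('pics/crop1.png',o)
```

```text
(no output)
```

View pics/crop1.png

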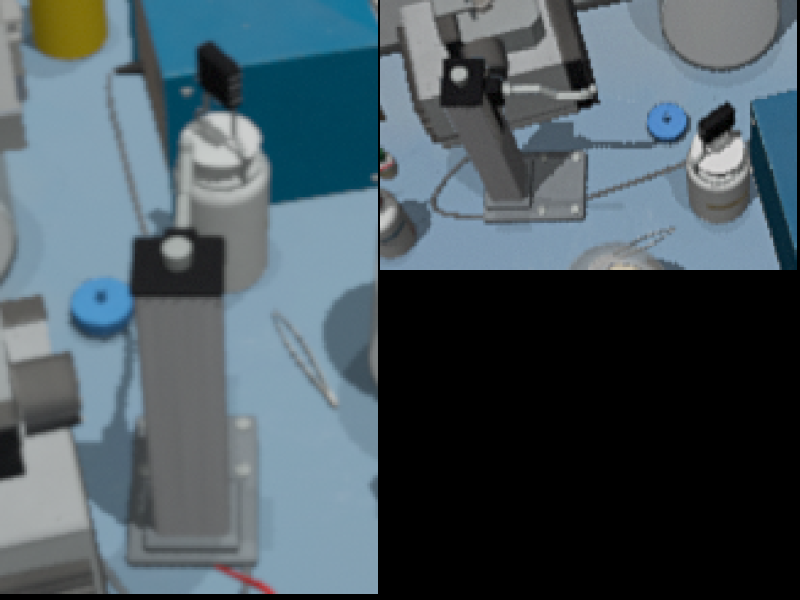

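The crop confirms it: white bottle, black block, block at scene (312,227) and top about (322,220). The hook points right in the top view, with its tip at about (268,207). The foot's corners are also visible.

Run:
```python
from h import *
np.set_printoptions(precision=4,suppress=True)
T=np.load('pics/top0.npy',allow_pickle=True).item();S=np.load('pics/scene0.npy',allow_pickle=True).item()
ct=lambda x,y:(180+(x-380)/2.45,170+y/2.45); cs=lambda x,y:(230+x/2.7,200+y/2.7)
print('foot top', [onz(T,*ct(*p),.014)[:2] for p in [(587,153),(585,217),(485,218)]])
print('foot scene',[onz(S,*cs(*p),.014)[:2] for p in [(128,562),(257,562),(257,418)]])
print('knob',tri(ray(T,*ct(459,73)),ray(S,*cs(177,243))))
print('coltop scene',[onz(S,*cs(*p),.31)[:2] for p in [(133,297),(223,295),(223,238),(135,238)]])
print('coltop top',[onz(T,*ct(*p),.31)[:2] for p in [(443,104),(482,103),(485,62),(443,60)]])
print('tip',tri(ray(T,*ct(595,90)),ray(S,*cs(187,150))), onz(T,*ct(595,90),.283))
def blob(c,x0,y0,x1,y1):
    g=c['image'][y0:y1,x0:x1].max(2); m=(g<60).astype(np.uint8)
    n,l,s,ce=cv2.connectedComponentsWithStats(m); i=1+s[1:,4].argmax(); print(s[i],ce[i]+[x0,y0]); return ce[i]+[x0,y0]
bt=blob(T,305,205,332,235); bs=blob(S,300,212,322,245)
print('block',tri(ray(T,*bt),ray(S,*bs)))
for n,c,b in (('bs',S,(300,212,322,245)),('bt',T,(305,205,332,235))):
    im=c['image'][b[1]:b[3],b[0]:b[2],::-1]; cv2.imwrite(f'pics/{n}.png',cv2.resize(im,None,fx=12,fy=12,interpolation=0))
a=cv2.imread('pics/bs.png');b=cv2.imread('pics/bt.png');o=np.zeros((400,640,3),np.uint8);o[:396,:264]=a;o[:360,300:624]=b;cv2.imwrite('pics/crop2.png',o)
```

```text
foot top [array([0.6727, 0.3169]), array([0.5825, 0.3381]), array([0.6144, 0.4666])]
foot scene [array([0.7096, 0.4525]), array([0.6152, 0.4734]), array([0.5859, 0.3451])]
knob (array([0.6541, 0.425 , 0.3246]), [np.float64(0.6), np.float64(0.6)])
coltop scene [array([0.6872, 0.4493]), array([0.633, 0.46 ]), array([0.6232, 0.4135]), array([0.6779, 0.401 ])]
coltop top [array([0.6287, 0.45  ]), array([0.6191, 0.4086]), array([0.6685, 0.3971]), array([0.683 , 0.4419])]
tip (array([0.6242, 0.2869, 0.2699]), [np.float64(0.9), np.float64(0.9)]) [0.618  0.2864 0.283 ]
[  5   7  15  17 150] [317.1467 220.0533]
[  3   4  16  25 268] [310.6455 227.8507]
block (array([0.5746, 0.1589, 0.2215]), [np.float64(0.7), np.float64(0.7)])
```

View pics/crop2.png

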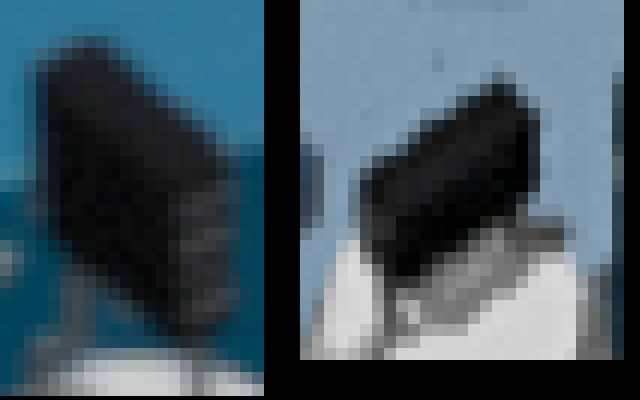

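The crop shows the block's top corners: scene crop back edge (95,40)-(230,150), top-view crop back edge (495,85)-(365,180). Next is its heading, and how tall the nearby carboy is.

Run:
```python
from h import *
np.set_printoptions(precision=4,suppress=True)
T=np.load('pics/top0.npy',allow_pickle=True).item();S=np.load('pics/scene0.npy',allow_pickle=True).item()
s=lambda x,y:(299.5+x/12,211.5+y/12); t=lambda x,y:(304.5+(x-300)/12,204.5+y/12)
P=[onz(S,*s(*p),.245) for p in [(95,40),(230,150),(40,65)]]; Q=[onz(T,*t(*p),.245) for p in [(365,180),(495,80),(540,115)]]
for A in (P,Q):
    d=A[1]-A[0]; print(A,np.degrees(np.arctan2(d[1],d[0])),np.linalg.norm(d))
# white cap mask: bottle axis check, carboy neck top: scene (405,240), top (278,283)?
print('carboy neck',tri(ray(S,408,240),ray(T,277,285)))
print('carboy base scene',onz(S,397,345,0.0), 'box corner', tri(ray(S,380,235),ray(T,425,262)))
```

```text
[array([0.5782, 0.1411, 0.245 ]), array([0.561 , 0.1764, 0.245 ]), array([0.5892, 0.1457, 0.245 ])] 115.95881434467448 0.03927470289043966
[array([0.5695, 0.1808, 0.245 ]), array([0.5871, 0.1452, 0.245 ]), array([0.5755, 0.1373, 0.245 ])] -63.78131538358984 0.03977329430229876
carboy neck (array([0.4021, 0.305 , 0.2757]), [np.float64(7.7), np.float64(7.7)])
carboy base scene [0.4199 0.3452 0.    ] box corner (array([ 0.3851, -0.1078, -0.005 ]), [np.float64(77.7), np.float64(77.7)])
```

Call:
drive_tool(
  moves=[
    {"z": -60,"fingers": -1},
    {"z": -120},
    {"z": -180,"x": -10,"y": -7,"rz": 0.1},
    {"z": -230,"x": -50,"y": -33,"rz": 0.26},
    {"z": -230,"x": -90,"y": -60,"rz": 0.42},
    {"z": -230,"x": -130,"y": -86,"rz": 0.59},
    {"z": -230,"x": -170,"y": -113,"rz": 0.76},
    {"z": -230,"x": -211,"y": -140,"rz": 0.93},
    {"z": -230,"x": -253,"y": -167,"rz": 1.1},
    {"z": -230,"x": -295,"y": -195,"rz": 1.27},
    {"z": -230,"x": -337,"y": -223,"rz": 1.44},
    {"z": -230,"x": -379,"y": -251,"rz": 1.61},
    {"z": -230,"x": -421,"y": -279,"rz": 1.78},
    {"z": -230,"x": -463,"y": -307,"rz": 1.95},
    {"z": -230,"x": -490,"y": -325,"rz": 2.12},
    {"z": -230,"x": -507,"y": -335,"rz": 2.29},
    {"z": -230,"x": -507,"y": -335,"rz": 2.403},
    {"z": -230,"x": -507,"y": -335,"rz": 2.403},
    {"z": -230,"x": -507,"y": -335,"rz": 2.403},
  ],
)

```text
invalid input at $.moves[0]: expected keys x, y, z, rx, ry, rz, fingers
```

Call:
drive_tool(
  moves=[
    {"x": 0,"y": 0,"z": -60,"rx": 0,"ry": 0,"rz": 0,"fingers": -1},
    {"x": 0,"y": 0,"z": -120,"rx": 0,"ry": 0,"rz": 0,"fingers": -1},
    {"x": -10,"y": -7,"z": -180,"rx": 0,"ry": 0,"rz": 0.1,"fingers": -1},
    {"x": -50,"y": -33,"z": -230,"rx": 0,"ry": 0,"rz": 0.26,"fingers": -1},
    {"x": -90,"y": -60,"z": -230,"rx": 0,"ry": 0,"rz": 0.42,"fingers": -1},
    {"x": -130,"y": -86,"z": -230,"rx": 0,"ry": 0,"rz": 0.59,"fingers": -1},
    {"x": -170,"y": -113,"z": -230,"rx": 0,"ry": 0,"rz": 0.76,"fingers": -1},
    {"x": -211,"y": -140,"z": -230,"rx": 0,"ry": 0,"rz": 0.93,"fingers": -1},
    {"x": -253,"y": -167,"z": -230,"rx": 0,"ry": 0,"rz": 1.1,"fingers": -1},
    {"x": -295,"y": -195,"z": -230,"rx": 0,"ry": 0,"rz": 1.27,"fingers": -1},
    {"x": -337,"y": -223,"z": -230,"rx": 0,"ry": 0,"rz": 1.44,"fingers": -1},
    {"x": -379,"y": -251,"z": -230,"rx": 0,"ry": 0,"rz": 1.61,"fingers": -1},
    {"x": -421,"y": -279,"z": -230,"rx": 0,"ry": 0,"rz": 1.78,"fingers": -1},
    {"x": -463,"y": -307,"z": -230,"rx": 0,"ry": 0,"rz": 1.95,"fingers": -1},
    {"x": -490,"y": -325,"z": -230,"rx": 0,"ry": 0,"rz": 2.12,"fingers": -1},
    {"x": -507,"y": -335,"z": -230,"rx": 0,"ry": 0,"rz": 2.29,"fingers": -1},
    {"x": -507,"y": -335,"z": -230,"rx": 0,"ry": 0,"rz": 2.403,"fingers": -1},
    {"x": -507,"y": -335,"z": -230,"rx": 0,"ry": 0,"rz": 2.403,"fingers": -1},
    {"x": -507,"y": -335,"z": -230,"rx": 0,"ry": 0,"rz": 2.403,"fingers": -1},
  ],
)

```text
time_s: 2.52
tool_pos: [0.5749, 0.1603, 0.4604]
tool_rot: [-180.0, 0.0, 26.2]
force: [0.3, 0.2, 0.9]
grip_width: 0.0872
grasp_force: 0.0
```

Run:
```python
from h import *
c=vision.read_camera('wrist'); cv2.imwrite('pics/w1.png',c['image'][:,:,::-1]); np.save('pics/w1.npy',c,allow_pickle=True)
print(proj(c,np.array([.5746,.1589,.245])),{k:sensors.get_obs()[k] for k in ('tool_pos','tool_rot','qpos','force')})
```

```text
[317.47678081 217.69527951] {'tool_pos': array([0.57486374, 0.16032582, 0.46051967]), 'tool_rot': array([-1.79986486e+02,  3.44853018e-03,  2.61408820e+01]), 'qpos': array([-42.09506169,  12.51490383,  30.92562428,  66.31841214,
        -6.57083565, 102.82562237, -77.09648207]), 'force': array([ 0.94434876, -0.6783564 ,  0.23887368])}
```

View pics/w1.png

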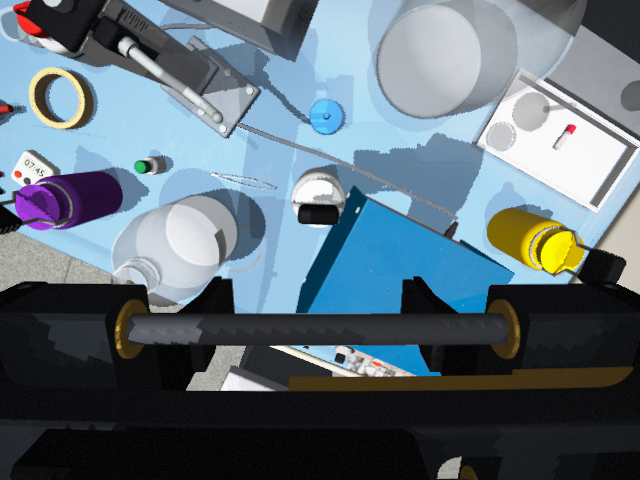

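The wrist view shows the block at (319,213), level in the picture, so the yaw matches. The hook runs from (130,45) to its tip at (215,118), pointing at the foot's front side. I'll refine both.

Run:
```python
from h import *
np.set_printoptions(precision=4,suppress=True)
c=np.load('pics/w1.npy',allow_pickle=True).item(); im=c['image']
m=(im[190:240,285:350].max(2)<50).astype(np.uint8)
n,l,s,ce=cv2.connectedComponentsWithStats(m); i=1+s[1:,4].argmax(); print(s[i]+[285,190,0,0,0],ce[i]+[285,190])
r=cv2.minAreaRect(np.argwhere(l==i)[:,::-1].astype(np.float32)); print(r)
x,y,w,h=s[i][:4]+[285,190,0,0]
for v in (y,y+h): print(v,onz(c,x,v,.245),onz(c,x+w,v,.245))
# predicted block corners, for comparing
a=np.radians(26.1); ex=np.array([np.cos(a),np.sin(a),0]);ey=np.array([-np.sin(a),np.cos(a),0])
for z in(.245,.201): print(z,[proj(c,np.array([.5746,.1589,z])+sx*.009*ex+sy*.023*ey) for sx in(-1,1) for sy in (-1,1)])
# hook predicted
a=np.radians(76.8); ex=np.array([np.cos(a),np.sin(a),0]); O=np.array([.654,.426,0])
print('tip,seat,arm',[proj(c,O-d*ex+[0,0,z]) for d,z in((.131,.283),(.102,.270),(.07,.288),(.03,.288))])
print('tip',tri(ray(c,215,117),ray(np.load('pics/top0.npy',allow_pickle=True).item(),267.3,206)))
print('foot',[onz(c,u,v,.014)[:2] for u,v in((227,136),(260,92))], 'carboy neck', onz(c,130,275,.27))
```

```text
[298 204  41  21 745] [318.0349 214.0107]
((33.092041015625, 23.830760955810547), (40.079627990722656, 19.436723709106445), 1.9749339818954468)
204 [0.5788 0.1846 0.245 ] [0.5986 0.1446 0.245 ]
225 [0.5577 0.1746 0.245 ] [0.5778 0.1339 0.245 ]
0.245 [array([338.2319, 225.7356]), array([296.6745, 225.6326]), array([338.5447, 209.6643]), array([296.4539, 209.5592])]
0.201 [array([336.104, 217.76 ]), array([298.7372, 217.6671]), array([336.3591, 203.2386]), array([298.564 , 203.1439])]
tip,seat,arm [array([204.8722, 112.5284]), array([184.1314,  93.4774]), array([146.7278,  66.3171]), array([108.6446,  35.5543])]
tip (array([0.6237, 0.2885, 0.2787]), [np.float64(1.5), np.float64(1.5)])
foot [array([0.5909, 0.3369]), array([0.6788, 0.3148])] carboy neck [0.4324 0.3161 0.27  ]
```

Run:
```python
import cv2,numpy as np
w=cv2.imread('pics/w1.png'); a=cv2.resize(w[20:145,90:270],None,fx=4.4,fy=4.4,interpolation=3)
cv2.imwrite('pics/crop3.png',a)
```

```text
(no output)
```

View pics/crop3.png

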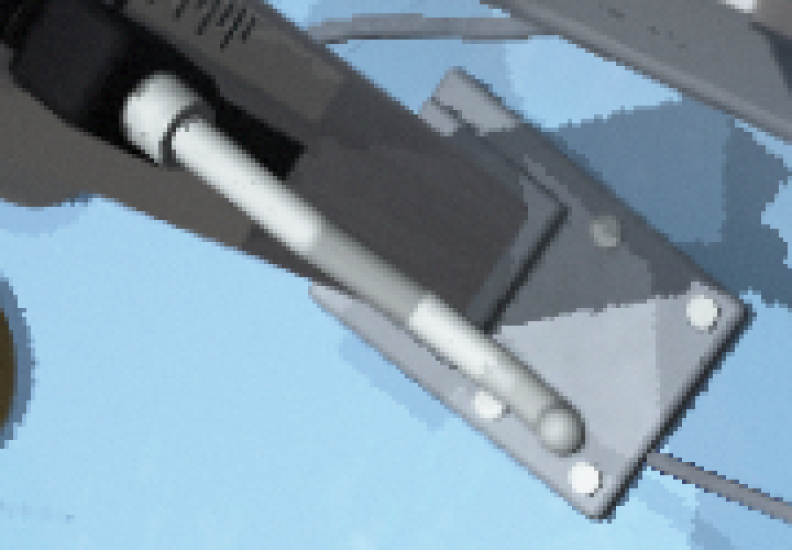

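Call:
drive_tool(
  moves=[
    {"x": -1,"y": 2,"z": 50,"rx": 0,"ry": 0,"rz": 0,"fingers": -1},
    {"x": -1,"y": 2,"z": 100,"rx": 0,"ry": 0,"rz": 0,"fingers": -1},
    {"x": -1,"y": 2,"z": 150,"rx": 0,"ry": 0,"rz": 0,"fingers": -1},
    {"x": -1,"y": 2,"z": 190,"rx": 0,"ry": 0,"rz": 0,"fingers": -1},
    {"x": -1,"y": 2,"z": 220,"rx": 0,"ry": 0,"rz": 0,"fingers": -1},
    {"x": -1,"y": 2,"z": 236,"rx": 0,"ry": 0,"rz": 0,"fingers": -1},
    {"x": -1,"y": 2,"z": 246,"rx": 0,"ry": 0,"rz": 0,"fingers": -1},
    {"x": -1,"y": 2,"z": 246,"rx": 0,"ry": 0,"rz": 0,"fingers": -1},
  ],
)

```text
time_s: 3.58
tool_pos: [0.5752, 0.1578, 0.2148]
tool_rot: [180.0, -0.0, 26.0]
force: [-0.1, -0.5, 0.0]
grip_width: 0.0869
grasp_force: 0.0
```

Run:
```python
from h import *
np.set_printoptions(precision=4,suppress=True)
c=np.load('pics/w1.npy',allow_pickle=True).item()
A=onz(c,217.5,117,.278); B=onz(c,90+185/4.4,20+130/4.4,.283); d=B-A
print(A,B,np.degrees(np.arctan2(d[1],d[0])),np.linalg.norm(d))
c=vision.read_camera('wrist'); cv2.imwrite('pics/w2.png',c['image'][:,:,::-1]); 
S=vision.read_camera('scene'); np.save('pics/s2.npy',S,allow_pickle=True)
o=np.zeros((400,800,3),np.uint8); o[:300,:400]=cv2.resize(c['image'],(400,300))[:,:,::-1]; o[:400,400:]=cv2.resize(S['image'][170:310,240:380],(400,400))[:,:,::-1]; cv2.imwrite('pics/crop4.png',o)
```

```text
[0.6253 0.2879 0.278 ] [0.6453 0.377  0.283 ] 77.31422608654839 0.09149310712688112
```

View pics/crop4.png

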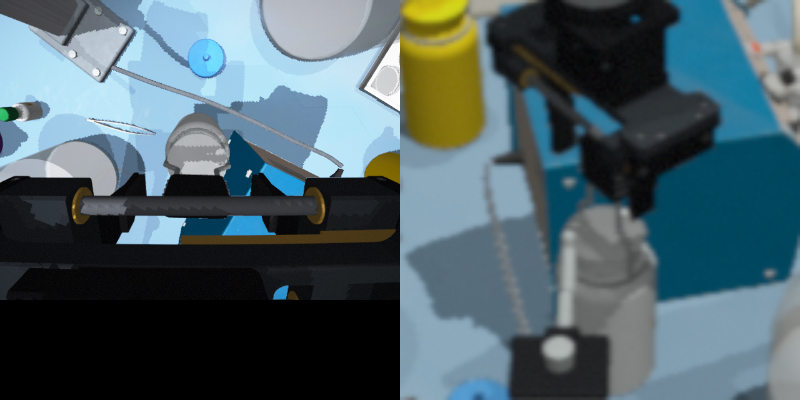

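The block is centred between the fingers (at 197 in the left view, fingers at 140 and 255). Closing now.

Call:
drive_tool(
  moves=[
    {"x": 0,"y": 0,"z": 0,"rx": 0,"ry": 0,"rz": 0,"fingers": 1},
    {"x": 0,"y": 0,"z": 0,"rx": 0,"ry": 0,"rz": 0,"fingers": 1},
    {"x": 0,"y": 0,"z": 0,"rx": 0,"ry": 0,"rz": 0,"fingers": 1},
    {"x": 0,"y": 0,"z": 0,"rx": 0,"ry": 0,"rz": 0,"fingers": 1},
    {"x": 0,"y": 0,"z": 0,"rx": 0,"ry": 0,"rz": 0,"fingers": 1},
    {"x": 0,"y": 0,"z": 0,"rx": 0,"ry": 0,"rz": 0,"fingers": 1},
    {"x": 0,"y": 0,"z": 0,"rx": 0,"ry": 0,"rz": 0,"fingers": 1},
    {"x": 0,"y": 0,"z": 0,"rx": 0,"ry": 0,"rz": 0,"fingers": 1},
  ],
  force=40,
)

```text
time_s: 4.68
tool_pos: [0.575, 0.1579, 0.2146]
tool_rot: [-180.0, -0.0, 26.0]
force: [-1.3, 0.7, 0.3]
grip_width: 0.046
grasp_force: 39.8
```

Call:
drive_tool(
  moves=[
    {"x": 0,"y": 0,"z": -15,"rx": 0,"ry": 0,"rz": 0,"fingers": 1},
    {"x": 0,"y": 0,"z": -35,"rx": 0,"ry": 0,"rz": 0,"fingers": 1},
    {"x": 0,"y": 0,"z": -60,"rx": 0,"ry": 0,"rz": 0,"fingers": 1},
    {"x": 0,"y": 0,"z": -85,"rx": 0,"ry": 0,"rz": -0.05,"fingers": 1},
    {"x": 10,"y": -8,"z": -100,"rx": 0,"ry": 0,"rz": -0.15,"fingers": 1},
    {"x": 22,"y": -18,"z": -100,"rx": 0,"ry": 0,"rz": -0.27,"fingers": 1},
    {"x": 34,"y": -28,"z": -100,"rx": 0,"ry": 0,"rz": -0.39,"fingers": 1},
    {"x": 46,"y": -38,"z": -100,"rx": 0,"ry": 0,"rz": -0.51,"fingers": 1},
    {"x": 58,"y": -48,"z": -100,"rx": 0,"ry": 0,"rz": -0.63,"fingers": 1},
    {"x": 68,"y": -57,"z": -100,"rx": 0,"ry": 0,"rz": -0.75,"fingers": 1},
    {"x": 75,"y": -63,"z": -100,"rx": 0,"ry": 0,"rz": -0.84,"fingers": 1},
    {"x": 75,"y": -63,"z": -100,"rx": 0,"ry": 0,"rz": -0.89,"fingers": 1},
    {"x": 75,"y": -63,"z": -100,"rx": 0,"ry": 0,"rz": -0.89,"fingers": 1},
    {"x": 75,"y": -63,"z": -100,"rx": 0,"ry": 0,"rz": -0.89,"fingers": 1},
    {"x": 75,"y": -63,"z": -100,"rx": 0,"ry": 0,"rz": -0.89,"fingers": 1},
  ],
)

```text
time_s: 6.55
tool_pos: [0.6149, 0.2469, 0.3146]
tool_rot: [180.0, 0.0, 76.9]
force: [0.4, -0.5, -3.7]
grip_width: 0.0456
grasp_force: 39.8
```

Run:
```python
from h import *
c=vision.read_camera('wrist'); cv2.imwrite('pics/w3.png',c['image'][:,:,::-1]);np.save('pics/w3.npy',c,allow_pickle=True)
t=vision.read_camera('top'); np.save('pics/t3.npy',t,allow_pickle=True)
o=np.zeros((480,800,3),np.uint8); o[:360,:480]=cv2.resize(c['image'],(480,360))[:,:,::-1]; o[:480,480:]=cv2.resize(t['image'][165:285,215:295],(320,480))[:,:,::-1]; cv2.imwrite('pics/crop5.png',o)
ob=sensors.get_obs();print(ob['tool_pos'],ob['tool_rot'],ob['grasp_force'],proj(c,np.array([.6245,.288,.278])))
```

```text
[0.61485748 0.24698386 0.31466108] [ 1.79996223e+02 -7.19042385e-04  7.69688532e+01] 39.751197500154376 [316.15736931 205.17655637]
```

View pics/crop5.png

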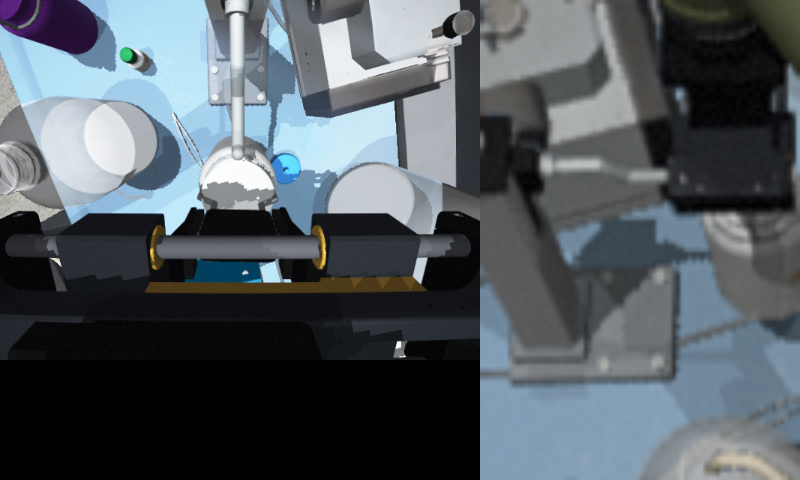

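The hook tip is at wrist px (316,207) against a predicted (316,205), and the arm is vertical in the picture, so the alignment holds. I'll lower 8 mm to centre the eye vertically, then insert 71 mm.

Call:
drive_tool(
  moves=[
    {"x": 0,"y": 0,"z": 8,"rx": 0,"ry": 0,"rz": 0,"fingers": 1},
    {"x": 8,"y": 0,"z": 8,"rx": 0,"ry": 0,"rz": 0,"fingers": 1},
    {"x": 17,"y": 0,"z": 8,"rx": 0,"ry": 0,"rz": 0,"fingers": 1},
    {"x": 26,"y": 0,"z": 8,"rx": 0,"ry": 0,"rz": 0,"fingers": 1},
    {"x": 35,"y": 0,"z": 8,"rx": 0,"ry": 0,"rz": 0,"fingers": 1},
    {"x": 44,"y": 0,"z": 8,"rx": 0,"ry": 0,"rz": 0,"fingers": 1},
    {"x": 53,"y": 0,"z": 8,"rx": 0,"ry": 0,"rz": 0,"fingers": 1},
    {"x": 62,"y": 0,"z": 8,"rx": 0,"ry": 0,"rz": 0,"fingers": 1},
    {"x": 68,"y": 0,"z": 8,"rx": 0,"ry": 0,"rz": 0,"fingers": 1},
    {"x": 71,"y": 0,"z": 8,"rx": 0,"ry": 0,"rz": 0,"fingers": 1},
    {"x": 71,"y": 0,"z": 8,"rx": 0,"ry": 0,"rz": 0,"fingers": 1},
    {"x": 71,"y": 0,"z": 8,"rx": 0,"ry": 0,"rz": 0,"fingers": 1},
    {"x": 71,"y": 0,"z": 8,"rx": 0,"ry": 0,"rz": 0,"fingers": 1},
  ],
)

```text
time_s: 8.28
tool_pos: [0.6309, 0.3159, 0.3068]
tool_rot: [180.0, -0.0, 77.0]
force: [-0.2, 1.2, -4.6]
grip_width: 0.046
grasp_force: 39.8
```

Run:
```python
from h import *
c=vision.read_camera('wrist'); S=vision.read_camera('scene'); T=vision.read_camera('top')
o=np.zeros((600,800,3),np.uint8); o[:300,:400]=cv2.resize(c['image'],(400,300))[:,:,::-1]; o[300:600,:400]=cv2.resize(T['image'][165:255,190:310],(400,300))[:,:,::-1]; o[:600,400:]=cv2.resize(S['image'][220:370,250:350],(400,600))[:,:,::-1]; cv2.imwrite('pics/crop6.png',o)
ob=sensors.get_obs();print(ob['tool_pos'],ob['tool_rot'],ob['force'])
```

```text
[0.63087834 0.31613846 0.30668646] [ 1.79994007e+02 -7.74068974e-03  7.69826377e+01] [-0.18437633 -0.76883505 -3.76516998]
```

View pics/crop6.png

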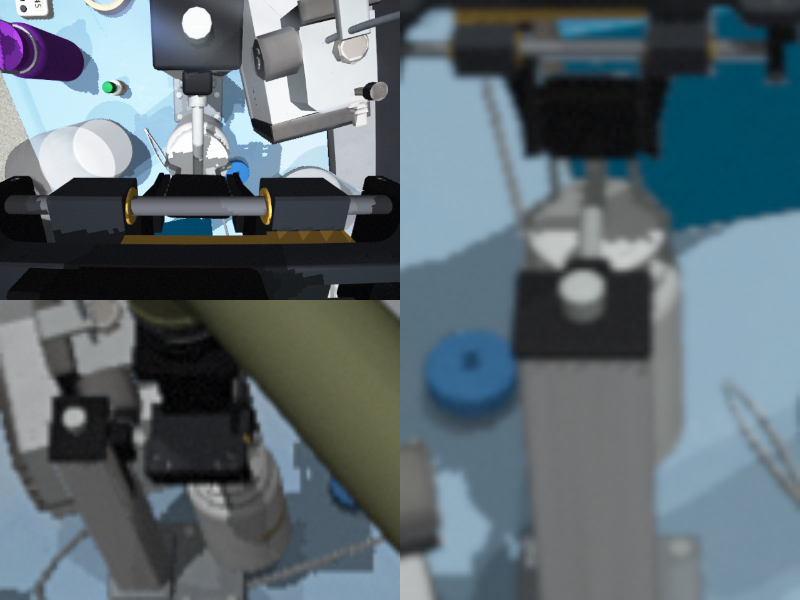

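The scene view (right half) shows the hook under the block and between the legs, so it is through the eye. I'll lower in stages and check the force.

Call:
drive_tool(
  moves=[
    {"x": 0,"y": 0,"z": 5,"rx": 0,"ry": 0,"rz": 0,"fingers": 1},
    {"x": 0,"y": 0,"z": 10,"rx": 0,"ry": 0,"rz": 0,"fingers": 1},
    {"x": 0,"y": 0,"z": 15,"rx": 0,"ry": 0,"rz": 0,"fingers": 1},
    {"x": 0,"y": 0,"z": 19,"rx": 0,"ry": 0,"rz": 0,"fingers": 1},
    {"x": 0,"y": 0,"z": 22,"rx": 0,"ry": 0,"rz": 0,"fingers": 1},
    {"x": 0,"y": 0,"z": 25,"rx": 0,"ry": 0,"rz": 0,"fingers": 1},
    {"x": 0,"y": 0,"z": 28,"rx": 0,"ry": 0,"rz": 0,"fingers": 1},
    {"x": 0,"y": 0,"z": 31,"rx": 0,"ry": 0,"rz": 0,"fingers": 1},
    {"x": 0,"y": 0,"z": 34,"rx": 0,"ry": 0,"rz": 0,"fingers": 1},
    {"x": 0,"y": 0,"z": 34,"rx": 0,"ry": 0,"rz": 0,"fingers": 1},
    {"x": 0,"y": 0,"z": 34,"rx": 0,"ry": 0,"rz": 0,"fingers": 1},
  ],
)

```text
time_s: 9.8
tool_pos: [0.6309, 0.3163, 0.273]
tool_rot: [180.0, -0.0, 77.0]
force: [-1.4, -0.1, 0.7]
grip_width: 0.0457
grasp_force: 39.8
```

```bash
python3 -c "
from h import *
f=[]
for _ in range(6): vision.read_camera('top'); f.append(sensors.get_obs()['force'])
print(np.mean(f,0)); o=sensors.get_obs(); print(o['tool_pos'],o['tool_rot'])"
```

```text
[-1.60677302 -0.92247098  0.71821589]
[0.63086293 0.31635906 0.2727391 ] [ 1.79992276e+02 -1.27433980e-02  7.69970036e+01]
```

The force change of 4.9 N means a sink of about 11 mm, as expected. I'll tug 14 mm more and hold.

Call:
drive_tool(
  moves=[
    {"x": 0,"y": 0,"z": 3,"rx": 0,"ry": 0,"rz": 0,"fingers": 1},
    {"x": 0,"y": 0,"z": 6,"rx": 0,"ry": 0,"rz": 0,"fingers": 1},
    {"x": 0,"y": 0,"z": 9,"rx": 0,"ry": 0,"rz": 0,"fingers": 1},
    {"x": 0,"y": 0,"z": 12,"rx": 0,"ry": 0,"rz": 0,"fingers": 1},
    {"x": 0,"y": 0,"z": 14,"rx": 0,"ry": 0,"rz": 0,"fingers": 1},
    {"x": 0,"y": 0,"z": 14,"rx": 0,"ry": 0,"rz": 0,"fingers": 1},
    {"x": 0,"y": 0,"z": 14,"rx": 0,"ry": 0,"rz": 0,"fingers": 1},
    {"x": 0,"y": 0,"z": 14,"rx": 0,"ry": 0,"rz": 0,"fingers": 1},
    {"x": 0,"y": 0,"z": 14,"rx": 0,"ry": 0,"rz": 0,"fingers": 1},
    {"x": 0,"y": 0,"z": 14,"rx": 0,"ry": 0,"rz": 0,"fingers": 1},
    {"x": 0,"y": 0,"z": 14,"rx": 0,"ry": 0,"rz": 0,"fingers": 1},
    {"x": 0,"y": 0,"z": 14,"rx": 0,"ry": 0,"rz": 0,"fingers": 1},
  ],
)

```text
time_s: 11.6
tool_pos: [0.6309, 0.3164, 0.2593]
tool_rot: [180.0, -0.0, 77.0]
force: [-2.8, -1.3, 4.2]
grip_width: 0.0458
grasp_force: 39.8
```

```bash
python3 -c "
from h import *
f=[]
for _ in range(6): vision.read_camera('top'); f.append(sensors.get_obs()['force'])
print(np.mean(f,0)); o=sensors.get_obs(); print(o['tool_pos'],o['tool_rot'],o['grasp_force'])"
```

```text
[-3.28362955 -1.4442403   5.5115931 ]
[0.63092376 0.31636812 0.25930757] [ 1.79968527e+02 -3.83353980e-02  7.69989854e+01] 39.75546598434448
```

The tug is confirmed: 9.7 N from the spring, so about 23–25 mm sunk. I'll ease off 15 mm.

Call:
drive_tool(
  moves=[
    {"x": 0,"y": 0,"z": -3,"rx": 0,"ry": 0,"rz": 0,"fingers": 1},
    {"x": 0,"y": 0,"z": -6,"rx": 0,"ry": 0,"rz": 0,"fingers": 1},
    {"x": 0,"y": 0,"z": -9,"rx": 0,"ry": 0,"rz": 0,"fingers": 1},
    {"x": 0,"y": 0,"z": -12,"rx": 0,"ry": 0,"rz": 0,"fingers": 1},
    {"x": 0,"y": 0,"z": -15,"rx": 0,"ry": 0,"rz": 0,"fingers": 1},
    {"x": 0,"y": 0,"z": -15,"rx": 0,"ry": 0,"rz": 0,"fingers": 1},
    {"x": 0,"y": 0,"z": -15,"rx": 0,"ry": 0,"rz": 0,"fingers": 1},
    {"x": 0,"y": 0,"z": -15,"rx": 0,"ry": 0,"rz": 0,"fingers": 1},
  ],
)

```text
time_s: 12.9
tool_pos: [0.6309, 0.3163, 0.2733]
tool_rot: [-180.0, 0.0, 77.0]
force: [-1.5, -0.2, -0.2]
grip_width: 0.0458
grasp_force: 39.8
```

```bash
python3 -c "
from h import *
f=[]
for _ in range(8): vision.read_camera('top'); f.append(sensors.get_obs()['force'])
print(np.mean(f,0),np.std(f,0)); o=sensors.get_obs(); print(o['tool_pos'],o['tool_rot'],o['grasp_force'])"
```

```text
[-0.88831074 -0.56933699  0.16702028] [0.51203697 0.51133946 0.28427153]
[0.63087895 0.31631396 0.2735861 ] [ 1.79994283e+02 -4.60298981e-03  7.69934950e+01] 39.75237464066595
```

Call:
drive_tool(
  moves=[
    {"x": 0,"y": 0,"z": 0,"rx": 0,"ry": 0,"rz": 0,"fingers": -0.1},
    {"x": 0,"y": 0,"z": 0,"rx": 0,"ry": 0,"rz": 0,"fingers": -0.15},
    {"x": 0,"y": 0,"z": 0,"rx": 0,"ry": 0,"rz": 0,"fingers": -0.2},
    {"x": 0,"y": 0,"z": 0,"rx": 0,"ry": 0,"rz": 0,"fingers": -0.3},
    {"x": 0,"y": 0,"z": 0,"rx": 0,"ry": 0,"rz": 0,"fingers": -0.45},
    {"x": 0,"y": 0,"z": 0,"rx": 0,"ry": 0,"rz": 0,"fingers": -0.6},
    {"x": 0,"y": 0,"z": 0,"rx": 0,"ry": 0,"rz": 0,"fingers": -0.6},
    {"x": 0,"y": 0,"z": 0,"rx": 0,"ry": 0,"rz": 0,"fingers": -0.6},
    {"x": 0,"y": 0,"z": 0,"rx": 0,"ry": 0,"rz": 0,"fingers": -0.6},
  ],
)

```text
time_s: 14.42
tool_pos: [0.6308, 0.3163, 0.2736]
tool_rot: [180.0, -0.0, 77.0]
force: [-0.5, 1.1, -0.7]
grip_width: 0.0697
grasp_force: 0.0
```

Now straight up, slowly at first, to about 110 mm.

Call:
drive_tool(
  moves=[
    {"x": 0,"y": 0,"z": -6,"rx": 0,"ry": 0,"rz": 0,"fingers": -0.6},
    {"x": 0,"y": 0,"z": -14,"rx": 0,"ry": 0,"rz": 0,"fingers": -0.6},
    {"x": 0,"y": 0,"z": -24,"rx": 0,"ry": 0,"rz": 0,"fingers": -0.6},
    {"x": 0,"y": 0,"z": -38,"rx": 0,"ry": 0,"rz": 0,"fingers": -0.6},
    {"x": 0,"y": 0,"z": -55,"rx": 0,"ry": 0,"rz": 0,"fingers": -0.6},
    {"x": 0,"y": 0,"z": -75,"rx": 0,"ry": 0,"rz": 0,"fingers": -0.6},
    {"x": 0,"y": 0,"z": -95,"rx": 0,"ry": 0,"rz": 0,"fingers": -0.6},
    {"x": 0,"y": 0,"z": -110,"rx": 0,"ry": 0,"rz": 0,"fingers": -0.6},
    {"x": 0,"y": 0,"z": -110,"rx": 0,"ry": 0,"rz": 0,"fingers": -0.6},
    {"x": 0,"y": 0,"z": -110,"rx": 0,"ry": 0,"rz": 0,"fingers": -0.6},
    {"x": 0,"y": 0,"z": -110,"rx": 0,"ry": 0,"rz": 0,"fingers": -0.6},
    {"x": 0,"y": 0,"z": -110,"rx": 0,"ry": 0,"rz": 0,"fingers": -0.6},
  ],
)

```text
time_s: 15.92
tool_pos: [0.6306, 0.3163, 0.3828]
tool_rot: [-179.9, 0.0, 77.0]
force: [-0.1, -0.1, 0.2]
grip_width: 0.0693
grasp_force: 0.0
```

Run:
```python
from h import *
import time
S0=vision.read_camera('scene')
for _ in range(10): c=vision.read_camera('wrist')
S=vision.read_camera('scene'); T=vision.read_camera('top')
d=np.abs(S['image'].astype(int)-S0['image']).max(2); print('moved px',(d[220:370,250:350]>40).sum())
o=np.zeros((600,800,3),np.uint8); o[:300,:400]=cv2.resize(c['image'],(400,300))[:,:,::-1]; o[300:600,:400]=cv2.resize(T['image'][165:255,190:310],(400,300))[:,:,::-1]; o[:600,400:]=cv2.resize(S['image'][220:370,250:350],(400,600))[:,:,::-1]; cv2.imwrite('pics/crop7.png',o)
a=np.radians(77);ex=np.array([np.cos(a),np.sin(a),0]);ey=np.array([-ex[1],ex[0],0]);B=np.array([.631,.3163,.26+.044])
print('wrist pred top corners, half-scale',[(proj(c,B+sx*.009*ex+sy*.023*ey)*.625).round(1) for sx in(-1,1) for sy in(-1,1)])
```

```text
moved px 1
wrist pred top corners, half-scale [array([217.6, 166.1]), array([177.8, 166. ]), array([218. , 151.1]), array([177.4, 151. ])]
```

View pics/crop7.png

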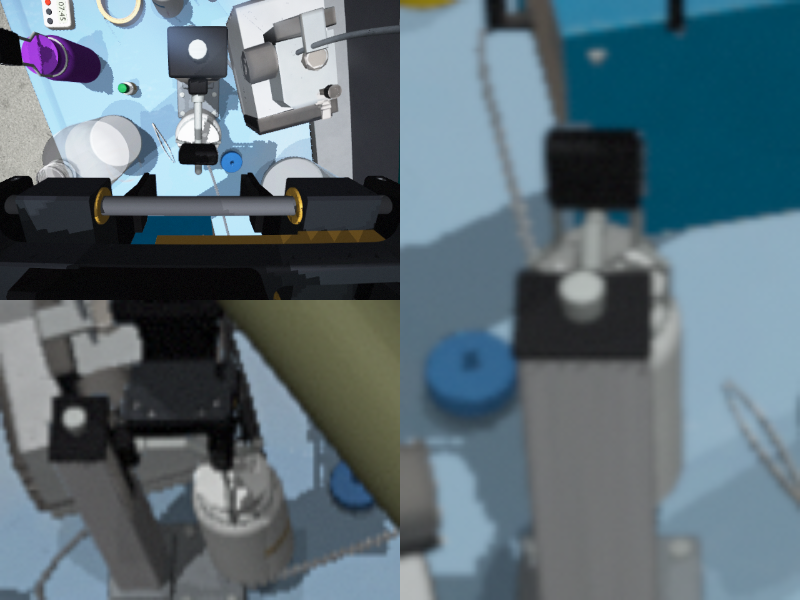

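The bottle hangs upright and still. The block in the wrist crop, at about (198,154), matches the prediction, the hook tip shows in front of it at (198,170), and the bystanders are unmoved. Handing in.

```bash
python3 -c "
from cell import workorder
print(workorder.sign_off())"
```

```text
the job is handed in; nothing more can be done
None
```

The white bottle hangs upright and still on the hook after a tug that sank the hook about 25 mm; I've let go, nothing else was moved, and the job is handed in (no verdict was shown).

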